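Unpack the pressed walnut blanks and crib them to dry

TASK

Take the pack of walnut blanks apart: pile its plywood spacer boards flat in one square pile on the middle of the white slab, lengthwise along it, and crib all the blanks squarely over the drying stand so that air gets round them. Lay two blanks to a layer, well apart with one near each end of the pieces below and square to them, the first layer across the stand's two bearers and each further layer crosswise on the last; a last odd blank goes at either end, not in the middle. Leave everything lying still, and do not disturb the other things on the bench.

Things in the scene. Friction and masses are not known exactly. Their poses are not given: they have to be found in the camera images.
- stand: fixed drying stand of pale wood: base board 150 x 150 x 10 mm carrying two parallel bearers, each 20 mm square and 130 mm long, lying along the stand's x with their centre lines at y = +50 and -50 mm. Origin: centre of the underside of the base board, z up; the bearers' tops lie 30 mm above it
- slab: fixed flat slab, a white melamine-faced offcut 200 (x) x 110 (y) x 12 mm (z), where the spacer boards are to be piled. Origin: centre of its underside, on the bench; z up
- spacer1: loose plywood spacer board 170 (x) x 52 (y) x 12 mm (z), 65 g, the bottom one of the three in the pack, lying on the bench. Origin: its centre. In the pack two blanks lie across it, about 50 mm either side of its middle
- spacer2: loose plywood spacer board 170 (x) x 52 (y) x 12 mm (z), 65 g, the middle one of the three in the pack, lying across the two blanks of the layer below. Origin: its centre. In the pack two blanks lie across it, about 50 mm either side of its middle
- spacer3: loose plywood spacer board 170 (x) x 52 (y) x 12 mm (z), 65 g, the top one of the three in the pack, lying across the two blanks of the layer below. Origin: its centre. In the pack one to three blanks lie across it, at its middle or 60 mm to either side
- blank1: loose walnut blank 130 (x) x 20 x 20 mm, 36 g, square in section so that any long face may be down; starts across the bottom spacer board of the pack, overhanging it by 39 mm on both sides. Origin: its centre, x along its length
- blank2: loose walnut blank 130 (x) x 20 x 20 mm, 36 g, square in section so that any long face may be down; starts across the bottom spacer board of the pack, overhanging it by 39 mm on both sides. Origin: its centre, x along its length
- blank3: loose walnut blank 130 (x) x 20 x 20 mm, 36 g, square in section so that any long face may be down; starts across the middle spacer board of the pack, overhanging it by 39 mm on both sides. Origin: its centre, x along its length
- blank4: loose walnut blank 130 (x) x 20 x 20 mm, 36 g, square in section so that any long face may be down; starts across the middle spacer board of the pack, overhanging it by 39 mm on both sides. Origin: its centre, x along its length
- blank5: loose walnut blank 130 (x) x 20 x 20 mm, 36 g, square in section so that any long face may be down; starts across the top spacer board of the pack, overhanging it by 39 mm on both sides; may be absent. Origin: its centre, x along its length
- blank6: loose walnut blank 130 (x) x 20 x 20 mm, 36 g, square in section so that any long face may be down; starts across the top spacer board of the pack, overhanging it by 39 mm on both sides; may be absent. Origin: its centre, x along its length
- blank7: loose walnut blank 130 (x) x 20 x 20 mm, 36 g, square in section so that any long face may be down; starts across the top spacer board of the pack, overhanging it by 39 mm on both sides; may be absent. Origin: its centre, x along its length
- panel: bystander: framed carved panel lying flat, 120 x 180 x 22 mm, origin at the centre of its underside
- mallet: bystander: round wooden carver's mallet standing on its head, 86 mm across and 222 mm tall, origin at the centre of its foot
- tin: bystander: flat round wax tin, 75 mm across, 31 mm high, origin at the centre of its underside
Not all that is in view belongs to the job. Leave any green or grey look-alike of the blank1 alone.

How it is judged:
At the end, for the whole second after the job is handed in: Blanks at rest in level crossed layers on the stand: each within 0.17 rad, 34 to 65 mm to one side of the middle, 20 mm of centre lengthwise, 7 mm of its layer's height. Boards at rest, flat, piled on the slab within 25 mm along, 20 mm across, 0.17 rad (((angle between the x axis of blank1 and the y axis of stand, either way round below 0.17 rad and (z of blank1 in the frame of stand between 0.033 and 0.047 m or z of blank1 in the frame of stand between 0.073 and 0.087 m) and y of blank1 in the frame of stand between -0.02 and 0.02 m and (x of blank1 in the frame of stand between 0.034 and 0.065 m or x of blank1 in the frame of stand between -0.065 and -0.034 m)) or (angle between the x axis of blank1 and the x axis of stand, either way round below 0.17 rad and (z of blank1 in the frame of stand between 0.053 and 0.067 m or z of blank1 in the frame of stand between 0.093 and 0.107 m) and x of blank1 in the frame of stand between -0.02 and 0.02 m and (y of blank1 in the frame of stand between 0.034 and 0.065 m or y of blank1 in the frame of stand between -0.065 and -0.034 m))) and ((angle between the x axis of blank2 and the y axis of stand, either way round below 0.17 rad and (z of blank2 in the frame of stand between 0.033 and 0.047 m or z of blank2 in the frame of stand between 0.073 and 0.087 m) and y of blank2 in the frame of stand between -0.02 and 0.02 m and (x of blank2 in the frame of stand between 0.034 and 0.065 m or x of blank2 in the frame of stand between -0.065 and -0.034 m)) or (angle between the x axis of blank2 and the x axis of stand, either way round below 0.17 rad and (z of blank2 in the frame of stand between 0.053 and 0.067 m or z of blank2 in the frame of stand between 0.093 and 0.107 m) and x of blank2 in the frame of stand between -0.02 and 0.02 m and (y of blank2 in the frame of stand between 0.034 and 0.065 m or y of blank2 in the frame of stand between -0.065 and -0.034 m))) and ((angle between the x axis of blank3 and the y axis of stand, either way round below 0.17 rad and (z of blank3 in the frame of stand between 0.033 and 0.047 m or z of blank3 in the frame of stand between 0.073 and 0.087 m) and y of blank3 in the frame of stand between -0.02 and 0.02 m and (x of blank3 in the frame of stand between 0.034 and 0.065 m or x of blank3 in the frame of stand between -0.065 and -0.034 m)) or (angle between the x axis of blank3 and the x axis of stand, either way round below 0.17 rad and (z of blank3 in the frame of stand between 0.053 and 0.067 m or z of blank3 in the frame of stand between 0.093 and 0.107 m) and x of blank3 in the frame of stand between -0.02 and 0.02 m and (y of blank3 in the frame of stand between 0.034 and 0.065 m or y of blank3 in the frame of stand between -0.065 and -0.034 m))) and ((angle between the x axis of blank4 and the y axis of stand, either way round below 0.17 rad and (z of blank4 in the frame of stand between 0.033 and 0.047 m or z of blank4 in the frame of stand between 0.073 and 0.087 m) and y of blank4 in the frame of stand between -0.02 and 0.02 m and (x of blank4 in the frame of stand between 0.034 and 0.065 m or x of blank4 in the frame of stand between -0.065 and -0.034 m)) or (angle between the x axis of blank4 and the x axis of stand, either way round below 0.17 rad and (z of blank4 in the frame of stand between 0.053 and 0.067 m or z of blank4 in the frame of stand between 0.093 and 0.107 m) and x of blank4 in the frame of stand between -0.02 and 0.02 m and (y of blank4 in the frame of stand between 0.034 and 0.065 m or y of blank4 in the frame of stand between -0.065 and -0.034 m))) and ((angle between the x axis of blank5 and the y axis of stand, either way round below 0.17 rad and (z of blank5 in the frame of stand between 0.033 and 0.047 m or z of blank5 in the frame of stand between 0.073 and 0.087 m) and y of blank5 in the frame of stand between -0.02 and 0.02 m and (x of blank5 in the frame of stand between 0.034 and 0.065 m or x of blank5 in the frame of stand between -0.065 and -0.034 m)) or (angle between the x axis of blank5 and the x axis of stand, either way round below 0.17 rad and (z of blank5 in the frame of stand between 0.053 and 0.067 m or z of blank5 in the frame of stand between 0.093 and 0.107 m) and x of blank5 in the frame of stand between -0.02 and 0.02 m and (y of blank5 in the frame of stand between 0.034 and 0.065 m or y of blank5 in the frame of stand between -0.065 and -0.034 m))) and ((angle between the x axis of blank6 and the y axis of stand, either way round below 0.17 rad and (z of blank6 in the frame of stand between 0.033 and 0.047 m or z of blank6 in the frame of stand between 0.073 and 0.087 m) and y of blank6 in the frame of stand between -0.02 and 0.02 m and (x of blank6 in the frame of stand between 0.034 and 0.065 m or x of blank6 in the frame of stand between -0.065 and -0.034 m)) or (angle between the x axis of blank6 and the x axis of stand, either way round below 0.17 rad and (z of blank6 in the frame of stand between 0.053 and 0.067 m or z of blank6 in the frame of stand between 0.093 and 0.107 m) and x of blank6 in the frame of stand between -0.02 and 0.02 m and (y of blank6 in the frame of stand between 0.034 and 0.065 m or y of blank6 in the frame of stand between -0.065 and -0.034 m))) and ((angle between the x axis of blank7 and the y axis of stand, either way round below 0.17 rad and (z of blank7 in the frame of stand between 0.033 and 0.047 m or z of blank7 in the frame of stand between 0.073 and 0.087 m) and y of blank7 in the frame of stand between -0.02 and 0.02 m and (x of blank7 in the frame of stand between 0.034 and 0.065 m or x of blank7 in the frame of stand between -0.065 and -0.034 m)) or (angle between the x axis of blank7 and the x axis of stand, either way round below 0.17 rad and (z of blank7 in the frame of stand between 0.053 and 0.067 m or z of blank7 in the frame of stand between 0.093 and 0.107 m) and x of blank7 in the frame of stand between -0.02 and 0.02 m and (y of blank7 in the frame of stand between 0.034 and 0.065 m or y of blank7 in the frame of stand between -0.065 and -0.034 m))) and angle between the z axis of each of spacer1, spacer2, spacer3 and the z axis of slab, either way round below 0.06 rad and angle between the x axis of each of spacer1, spacer2, spacer3 and the x axis of slab, either way round below 0.17 rad and x of spacer1 in the frame of slab between -0.025 and 0.025 m and y of spacer1 in the frame of slab between -0.02 and 0.02 m and z of spacer1 in the frame of slab between 0.014 and 0.047 m and x of spacer2 in the frame of slab between -0.025 and 0.025 m and y of spacer2 in the frame of slab between -0.02 and 0.02 m and z of spacer2 in the frame of slab between 0.014 and 0.047 m and x of spacer3 in the frame of slab between -0.025 and 0.025 m and y of spacer3 in the frame of slab between -0.02 and 0.02 m and z of spacer3 in the frame of slab between 0.014 and 0.047 m and linear speed of each of blank1, blank2, blank3, blank4, blank5, blank6, blank7, spacer1, spacer2, spacer3 below 0.02 m/s and angular speed of each of blank1, blank2, blank3, blank4, blank5, blank6, blank7, spacer1, spacer2, spacer3 below 0.2 rad/s); the robot touches nothing.
It fails at once if the panel is disturbed (moved more than 30 mm) (distance of panel from where it was at the start of the episode above 0.03 m).
It fails at once if the mallet is disturbed (moved more than 30 mm) (distance of mallet from where it was at the start of the episode above 0.03 m).
It fails at once if the tin is disturbed (moved more than 30 mm) (distance of tin from where it was at the start of the episode above 0.03 m).
Of blank5, blank6, blank7 only 1 to 3 are there at a start; the rules pass over those that are not, and their reading is None.
At some moment in a run one of spacer3 may be knocked a few centimetres aside while the robot is not near it.
Once in a run the grip may slacken for a moment while it holds something.
It also fails if it takes over 210 s, if anything falls off the work surface, if the arm or the gripper's body presses on something with over 40 N, if the wrist force passes 120 N, or if a joint passes its speed limit or range.

ROBOT

A 6-joint arm with a two-finger parallel gripper is mounted at the origin on the work surface. World frame = base frame: x ahead of the robot, y to its left, z up, the work surface at z = 0. Lengths are in m, angles in rad, forces in N, time in s.
With the tool pointing down it reaches from about 0.35 to 0.775 m from the base axis. Payload 5.5 kg.
Tool frame: the origin (TCP) lies between the finger pads; the fingertips stand 17 mm ahead of it and the grasp point (between the pads) lies 2 mm behind it (env.finger_overhang is the distance from the TCP to the fingertips, in m); z points along the fingers, y is the line along which they close (so a half turn about z gives the same grasp; the last joint's range is limited). The gripper opens to 85 mm and grips with 20 to 120 N. Pads are 22 mm wide; open, the fingers measure 114 mm over their backs; the gripper's body (76 mm by 85 mm) begins 54 mm behind the grasp point. The pads swing forward as they close: fully open they stand 13 mm farther back than shut.
Start: joints at [-1.357, 0.313, 0.046, 1.304, 0, 1.431], TCP at [0.199, -0.539, 0.248] pointing down, gripper open.
Joint ranges: [-2.76, 2.76], [-0.86, 1.69], [-1.03, 1.26], [-2.2, 2.34], [-1.47, 1.5], [-3.14, 3.14]. Speed limits (rad/s): [2.57, 2.57, 3.14, 3.14, 3.14, 3.14].

INTERFACE

Orientations are given as a unit quaternion [w, x, y, z].
In Python, from workcell import env gives the robot as it stands. The module is installed in compiled form; this text tells all that it offers.
- The arm moves only by the shell command python3 -m pendant 'ROWS' [FORCE]. ROWS is JSON, a list of rows, each a list of 5 numbers: the gripper's target within -1 to 1 (fully open at 1, half-way at 0, shut at -1), then the shift along the tool's x, y, z in m, then the turn about the tool's z in rad. A call has 1 to 8 rows; each row shifts and turns the commanded pose from where the row before left it, along the tool's axes as they then stand; what a row does not reach is not made up. A row lasts 1/8 s, in which the tool goes at most 62.5 mm and 10.7 degrees, less where a joint would pass 70% of its speed; a pose out of reach is approached as far as the arm can. A call with a gripper value outside its range is refused whole. The fingers move at their own pace and stop on an object; FORCE is the grip in N (left out, the last holds). Time passes only in rows, so rows that do not move let the fingers close. It gives the time, the measured TCP pose, the force, the opening and the grip force at its end, in the units of the state.
- env.get_state(): the state, without advancing time (a new reading comes with each control period).
- env.read_camera(name): name is "side" or "top"; returns the picture (400x640x3 uint8, red, green, blue); there is no depth.
- env.calibration(name): a dict with "K" (3x3 intrinsics, pixels), "T" (4x4, takes a point from camera to world coordinates). Camera axes: x right, y down, z forward; pixel columns grow to the right and rows downward; lengths in m; the calibration is good to about 2 mm. A picture is of the moment at which its call begins. calibration takes no time and is no camera call.
- env.hand_in(): hands the job in; it is judged then, once.
Trained networks look in the newest picture that a camera, given by its name, has taken for a name from the list of things; names that differ only in an ending like _2 or _b are one class to them, and where a whole thing is asked for, a point or a joint stands for the part that bears it (a point fixed in the world has none). Each returns a list of dicts, best first, with "score" (0 to 1); they miss things now and then, are a little off and sometimes report something else, mostly with a low value. They report only what shows in the picture. A call takes as long as a camera call. They do not tell look-alikes from the thing itself.
- env.recognise(camera, label): "centre" ([column, row] in pixels, amid what is visible of it).
The state is a dict: "clock": time; "joint_pos": joint angles; "qvel": joint speeds; "tau": joint torques, N m; "tcp_pos": TCP position; "orientation": TCP orientation; "wrist_force": force on the tool from outside, world axes, zero at the start; "ft_torque": the same for the moment, N m; "finger_gap": finger opening in m; "grip_force": force on a finger pad.
Only numpy, scipy, OpenCV 4.12 (cv2) and the standard library are available. Lean on these libraries where they do the work, as an engineer would, in place of code of your own. Each camera call takes 0.05 s, during which the arm holds its last target. There are 200 camera calls.

## Working session

There is one attempt and no reset: what is moved stays moved. The work goes in short steps, Python scripts to look and compute and a shell command to move; the robot and the scene stay as the last step left them, time stands still between calls to the robot, and variables do not carry over. Pictures are saved under pics/ and viewed, at most 14 in all, crops included, and the job is handed in when it is done.

```bash
mkdir -p pics; ls; python3 - <<'E'
from workcell import env
import cv2,numpy as np
for c in("top","side"):
    im=env.read_camera(c); cv2.imwrite(f"pics/{c}0.png",im[:,:,::-1])
    k=env.calibration(c); print(c,np.round(k["K"],1).tolist(),np.round(k["T"],3).tolist())
s=env.get_state();print(s)
E
```

```text
pics
top [[410.7, 0.0, 323.3], [0.0, 410.7, 196.0], [0.0, 0.0, 1.0]] [[-0.006, -0.99, 0.143, 0.402], [-1.0, 0.006, 0.004, -0.111], [-0.005, -0.143, -0.99, 1.229], [0.0, 0.0, 0.0, 1.0]]
side [[408.0, 0.0, 311.9], [0.0, 408.0, 201.0], [0.0, 0.0, 1.0]] [[0.979, -0.102, 0.179, 0.398], [-0.206, -0.522, 0.828, -0.96], [0.009, -0.847, -0.531, 0.638], [0.0, 0.0, 0.0, 1.0]]
{'clock': 0.1, 'joint_pos': array([-1.35662136e+00,  3.13947161e-01,  4.51104501e-02,  1.30357682e+00,
       -7.70856637e-06,  1.43119017e+00]), 'qvel': array([ 0.00082001, -0.00076584,  0.00247669, -0.00072254, -0.00110246,
        0.00086677]), 'tau': array([ 2.18031768e-03, -4.81722951e+01,  2.99245369e+01,  1.27310038e-02,
       -1.59753426e-04, -1.44307597e-05]), 'tcp_pos': array([ 0.19910489, -0.53899138,  0.24749287]), 'orientation': array([-8.07897806e-04,  9.84395294e-01,  1.75969459e-01, -3.39929155e-05]), 'wrist_force': array([0.06730002, 0.4619688 , 0.27790865]), 'ft_torque': array([ 0.01414355,  0.03144718, -0.04807631]), 'grip_force': 0.0, 'finger_gap': 0.08565564565134125}
```

View pics/top0.png

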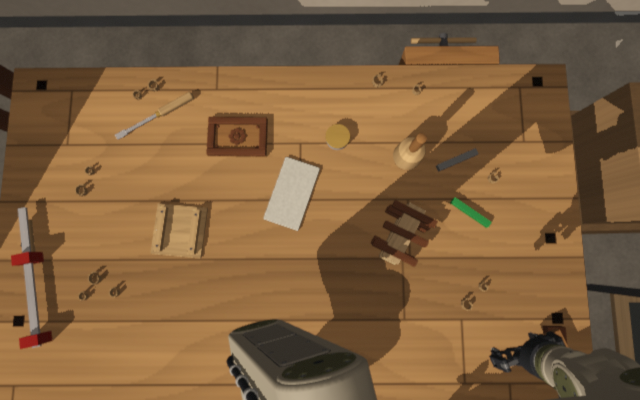

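View pics/side0.png

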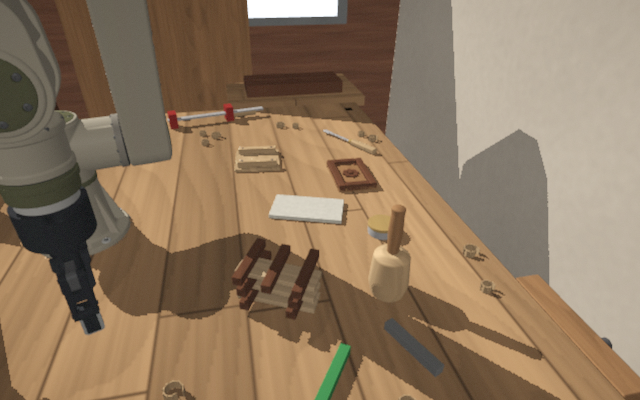

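```bash
cat > h.py <<'E'
from workcell import env
import cv2,numpy as np
C={c:env.calibration(c) for c in("top","side")}
def P(c):
    k=C[c]; return k["K"]@np.linalg.inv(k["T"])[:3]
def world(c,uv,z):
    k=C[c]; d=k["T"][:3,:3]@np.linalg.inv(k["K"])@[uv[0],uv[1],1]; o=k["T"][:3,3]
    return o+d*(z-o[2])/d[2]
def proj(c,p):
    q=P(c)@np.r_[p,1]; return q[:2]/q[2]
def bird(im,c,z,x0,y0,w,s=3):
    """metric view on plane z: centre x0,y0, width w m, s px/mm; up=+x, left=+y"""
    m=1000*s; n=int(w*m)
    A=np.array([[0,-1/m,x0+w/2],[-1/m,0,y0+w/2],[0,0,z],[0,0,1]])
    return cv2.warpPerspective(im,np.linalg.inv(P(c)@A),(n,n),flags=cv2.INTER_CUBIC)
def b2w(uv,x0,y0,w,s=3): return np.array([x0+w/2-uv[1]/(1000*s),y0+w/2-uv[0]/(1000*s)])
def st():
    s=env.get_state(); R=cv2.Rodrigues(np.zeros(3))[0]
    q=s["orientation"]; x,y,z,w=q[1],q[2],q[3],q[0]
    from scipy.spatial.transform import Rotation as Ro
    R=Ro.from_quat([x,y,z,w]).as_matrix(); return s,R
def goto(x,y,z,yaw=None):
    """print tool-frame shifts to reach TCP xyz; yaw= wanted world direction of tool y axis (mod pi)"""
    s,R=st(); d=R.T@(np.array([x,y,z])-s["tcp_pos"])
    cur=np.arctan2(R[1,1],R[0,1]); t=None
    if yaw is not None:
        t=-((yaw-cur+np.pi/2)%np.pi-np.pi/2)
    print("tcp",np.round(s["tcp_pos"],4),"yaw_y",round(cur,3),"shift",np.round(d,4),"turn",t,"j6",round(s["joint_pos"][5],2),"t",round(s["clock"],2),"gap",round(s["finger_gap"],4))
E
python3 - <<'E'
from h import *
top=cv2.imread("pics/top0.png")
for l in["stand","slab","spacer3","blank5","blank1","panel","mallet","tin"]:
    for c in("top","side"):
        r=env.recognise(c,l); print(l,c,[(np.round(a["centre"]).tolist(),round(a["score"],2),np.round(world(c,a["centre"],.03),3)[:2].tolist()) for a in r[:7]])
# stand at z .03, slab z .012, pack z .096
def seg(z,x0,y0,w,f):
    b=bird(top,"top",z,x0,y0,w)
    return b
S=world("top",(179,230),.03);L=world("top",(292,193),.012);K=world("top",(405,233),.09)
print(S,L,K)
a=bird(top,"top",.03,S[0],S[1],.2,2);b=bird(top,"top",.012,L[0],L[1],.26,1.5385);c=bird(top,"top",.096,K[0],K[1],.26,1.5385)
a=cv2.resize(a,(395,395))
cv2.imwrite("pics/b1.png",np.hstack([a,cv2.resize(c,(395,395))]))
# slab
g=cv2.cvtColor(b,cv2.COLOR_BGR2HSV); m=((g[:,:,1]<50)&(g[:,:,2]>130)).astype(np.uint8)
cs=max(cv2.findContours(m,0,1)[0],key=cv2.contourArea); r=cv2.minAreaRect(cs); bx=cv2.boxPoints(r)
print("slab",b2w(r[0],L[0],L[1],.26,1.5385),np.array(r[1])/1.5385,[b2w(p,L[0],L[1],.26,1.5385).round(4).tolist() for p in bx])
E
```

```text
stand top [([178.0, 231.0], 0.97, [0.474, 0.319])]
stand side [([257.0, 158.0], 0.73, [0.476, 0.291]), ([352.0, 175.0], 0.36, [0.757, 0.113])]
slab top [([295.0, 194.0], 0.58, [0.582, -0.023])]
slab side [([305.0, 209.0], 0.55, [0.575, -0.05])]
spacer3 top [([178.0, 234.0], 0.46, [0.467, 0.316]), ([402.0, 221.0], 0.42, [0.499, -0.335]), ([396.0, 252.0], 0.31, [0.41, -0.316])]
spacer3 side [([284.0, 276.0], 0.91, [0.48, -0.299]), ([379.0, 227.0], 0.72, [0.744, -0.168]), ([280.0, 301.0], 0.68, [0.462, -0.372]), ([284.0, 292.0], 0.59, [0.474, -0.347])]
blank5 top [([404.0, 234.0], 0.88, [0.461, -0.341]), ([396.0, 252.0], 0.84, [0.411, -0.317]), ([468.0, 212.0], 0.81, [0.527, -0.529]), ([412.0, 213.0], 0.55, [0.524, -0.366]), ([400.0, 216.0], 0.51, [0.516, -0.33]), ([458.0, 162.0], 0.51, [0.677, -0.509]), ([418.0, 229.0], 0.41, [0.476, -0.382])]
blank5 side [([248.0, 284.0], 0.89, [0.403, -0.309]), ([413.0, 348.0], 0.83, [0.677, -0.531]), ([332.0, 374.0], 0.82, [0.524, -0.552]), ([248.0, 263.0], 0.78, [0.407, -0.243]), ([292.0, 305.0], 0.7, [0.483, -0.388]), ([290.0, 314.0], 0.66, [0.476
[... 581 characters left out ...]
], 0.66, [0.476, -0.409]), ([278.0, 270.0], 0.65, [0.47, -0.279])]
panel top [([237.0, 139.0], 0.77, [0.75, 0.153])]
panel side [([350.0, 176.0], 0.93, [0.751, 0.111])]
mallet top [([406.0, 150.0], 0.59, [0.714, -0.357])]
mallet side [([392.0, 267.0], 0.7, [0.721, -0.319]), ([246.0, 262.0], 0.21, [0.404, -0.24])]
tin top [([334.0, 136.0], 0.8, [0.758, -0.139]), ([395.0, 217.0], 0.75, [0.513, -0.317])]
tin side [([380.0, 228.0], 0.86, [0.745, -0.172])]
[0.47798224 0.31520949 0.03      ] [ 0.5878911  -0.01272081  0.012     ] [ 0.4622367  -0.33195492  0.09      ]
slab [ 0.58873184 -0.01093886] [108.75674382 199.10501078] [[0.5127, 0.0733], [0.7007, 0.0075], [0.6647, -0.0951], [0.4768, -0.0294]]
```

View pics/b1.png

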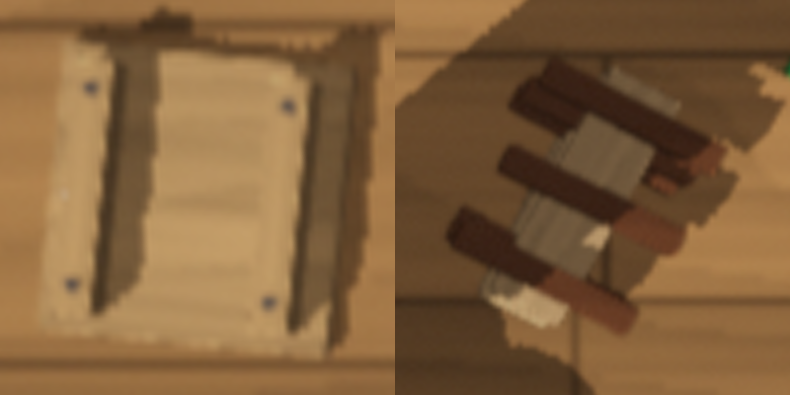

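```bash
cat >> h.py <<'E'
def rects(im,z,x0,y0,w,f,amin,s=3):
    b=bird(im,"top",z,x0,y0,w,s); m=f(cv2.cvtColor(b,cv2.COLOR_BGR2HSV).astype(int),b.astype(int)).astype(np.uint8)*255
    m=cv2.morphologyEx(m,cv2.MORPH_OPEN,np.ones((7,7)))
    out=[]
    for c in cv2.findContours(m,0,1)[0]:
        if cv2.contourArea(c)/s/s<amin: continue
        r=cv2.minAreaRect(c); p=cv2.boxPoints(r); e=[p[1]-p[0],p[2]-p[1]]; L=[np.linalg.norm(v) for v in e]; v=e[int(L[1]>L[0])]
        out.append((b2w(r[0],x0,y0,w,s).round(4),np.round(np.array(sorted(L))/s),round(np.arctan2(-v[0],-v[1])%np.pi,3)))
        cv2.drawContours(b,[p.astype(int)],0,(0,255,0),1)
    return out,b,m
walnut=lambda h,b:(b[:,:,2]>b[:,:,0]*1.45)&(h[:,:,2]<70)|((h[:,:,2]<130)&(b[:,:,2]>b[:,:,1]*1.7))
E
python3 - <<'E'
from h import *
print(env.finger_overhang)
top=cv2.imread("pics/top0.png")
o,b,m=rects(top,.096,.462,-.332,.2,walnut,400)
for r in o: print(r)
# overlay of model: blanks centred, yaw
w=.2;s=3
def draw(img,c,yaw,L,W,col):
    u=np.array([np.cos(yaw),np.sin(yaw)]);v=np.array([-u[1],u[0]])
    pts=[c+a*u*L/2+d*v*W/2 for a,d in((1,1),(1,-1),(-1,-1),(-1,1))]
    px=np.array([[(-.332+w/2-p[1])*1000*s,(.462+w/2-p[0])*1000*s] for p in pts]).astype(int)
    cv2.polylines(img,[px],True,col,1)
p0=np.array([.4622,-.33195])
f=lambda u,v:np.array([p0[0]+(197.5-v)*.000658,p0[1]+(197.5-(u-395))*.000658])
for u,v in((634,117),(592,199),(543,271)):
    print(f(u,v)); draw(b,f(u,v),1.1,.13,.02,(255,255,0))
cv2.imwrite("pics/b2.png",cv2.resize(np.hstack([b,cv2.cvtColor(m,8)]),(800,400)))
E
```

```text
0.017
(array([ 0.415 , -0.2982]), array([ 29., 134.], dtype=float32), np.float32(1.109))
(array([ 0.4599, -0.3295]), array([ 23., 128.], dtype=float32), np.float32(1.114))
(array([ 0.5094, -0.3475]), array([ 50., 138.], dtype=float32), np.float32(1.057))
[ 0.515169 -0.359257]
[ 0.461213 -0.331621]
[ 0.413837 -0.299379]
```

View pics/b2.png

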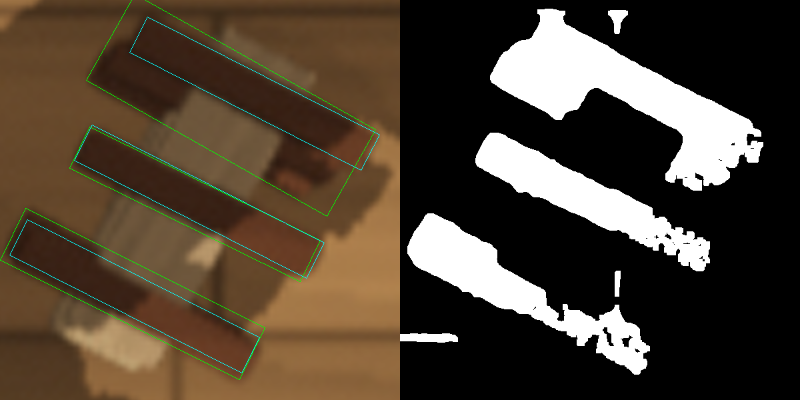

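Candidates for the blanks: pack-top blanks at (412,213), (404,234), (396,252); look-alikes are the green bar (468,212) and grey bar (458,162), left alone. The crop confirms three walnut blanks on top (7 in all), stand yaw ≈ −0.097 and slab axis ≈ −0.337.

```bash
python3 -m pendant '[[0.06,0,0,0,-0.187],[0.06,0,0,0,-0.187],[0.06,0,0,0,-0.187],[0.06,0,0,0,-0.187]]' 60; python3 -m pendant '[[0.06,0.0506,0.0334,0,0],[0.06,0.0506,0.0334,0,0],[0.06,0.0506,0.0334,0,0],[0.06,0.0506,0.0334,0,0],[0.06,0.0506,0.0334,0,0],[0.06,0.0506,0.0334,0,0],[0.06,0,0,0.04,0],[0.06,0,0,0.04,0]]'; python3 -c "
from h import *
goto(.515,-.359,.1,-.463)"
```

```text
clock: 1.4
tcp_pos: [0.1992, -0.5394, 0.2483]
orientation: [0.0, 0.85, 0.526, -0.0]
wrist_force: [0.5, -0.8, 0.2]
finger_gap: 0.0452
grip_force: 0.0
clock: 2.4
tcp_pos: [0.5167, -0.3585, 0.1677]
orientation: [0.001, 0.851, 0.524, 0.0]
wrist_force: [0.7, 0.2, -0.5]
finger_gap: 0.0453
grip_force: 0.0
tcp [ 0.5167 -0.3585  0.1677] yaw_y -0.467 shift [-0.0012 -0.0014  0.0677] turn -0.0035919213587076726 j6 1.3 t 2.4 gap 0.0453
```

```bash
python3 -m pendant '[[0.06,-0.001,-0.001,0.035,0],[0.06,0,0,0.025,0],[0.06,0,0,0.008,0],[0.06,0,0,0,0]]'; python3 -m pendant '[[-1,0,0,0,0],[-1,0,0,0,0],[-1,0,0,0,0],[-1,0,0,0,0]]'
```

```text
clock: 2.9
tcp_pos: [0.5139, -0.3596, 0.1003]
orientation: [-0.0, 0.852, 0.523, -0.0]
wrist_force: [-0.4, -0.9, -0.2]
finger_gap: 0.0452
grip_force: 0.0
clock: 3.4
tcp_pos: [0.5148, -0.3606, 0.1021]
orientation: [0.002, 0.852, 0.523, 0.0]
wrist_force: [0.5, -0.2, 6.0]
finger_gap: 0.0181
grip_force: 61.3
```

```bash
python3 -m pendant '[[-1,0,0,-0.03,0],[-1,0,0,-0.05,0],[-1,0,0,0,0]]'; python3 -c "
from h import *
im=env.read_camera('side')[:,:,::-1]; p=proj('side',[.515,-.36,.17]).astype(int); print(p)
cv2.imwrite('pics/s1.png',cv2.resize(im[p[1]-70:p[1]+110,p[0]-120:p[0]+120],(800,600),interpolation=2))
goto(.529,.3192,.15,-.097)"
```

```text
clock: 3.78
tcp_pos: [0.5158, -0.3614, 0.1851]
orientation: [0.004, 0.852, 0.523, 0.001]
wrist_force: [0.5, -0.8, -0.6]
finger_gap: 0.0182
grip_force: 60.5
[304 239]
tcp [ 0.5149 -0.3606  0.1827] yaw_y -0.469 shift [ 0.6128 -0.2948  0.0305] turn -0.37198835751868375 j6 1.3 t 3.83 gap 0.0181
```

View pics/s1.png

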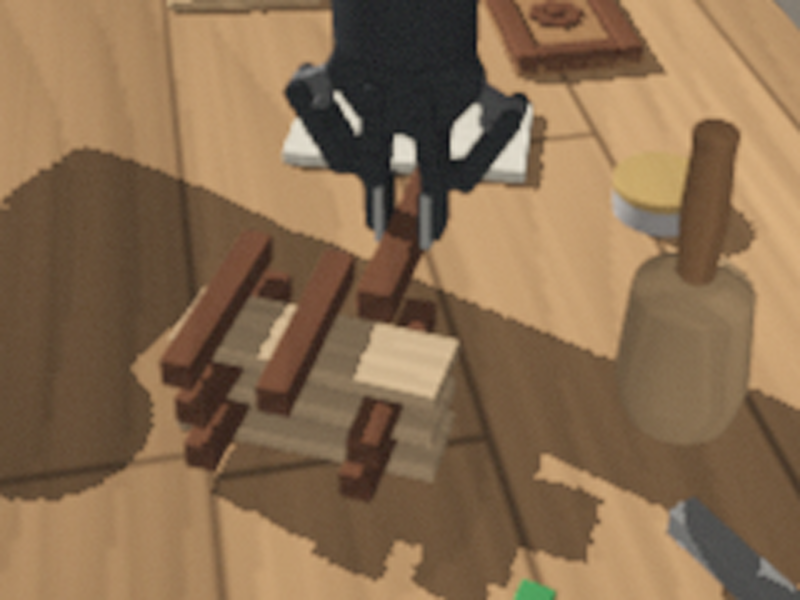

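```bash
python3 -m pendant '[[-1,0,0,0,-0.186],[-1,0,0,0,-0.186],[-1,0.0565,-0.0043,0,0],[-1,0.0565,-0.0043,0,0],[-1,0.0565,-0.0043,0,0],[-1,0.0565,-0.0043,0,0],[-1,0.0565,-0.0043,0,0],[-1,0.0565,-0.0043,0,0]]'|tail -2;python3 -m pendant '[[-1,0.0565,-0.0043,0,0],[-1,0.0565,-0.0043,0,0],[-1,0.0565,-0.0043,0,0],[-1,0.0565,-0.0043,0,0],[-1,0.0565,-0.0043,0,0],[-1,0.0565,-0.0043,0,0],[-1,0,0,0.04,0],[-1,0,0,0.04,0]]'; python3 -c "
from h import *
goto(.529,.3192,.06,-.097)"
```

```text
finger_gap: 0.0181
grip_force: 60.5
clock: 5.82
tcp_pos: [0.5271, 0.3211, 0.098]
orientation: [-0.0, 0.74, 0.673, -0.001]
wrist_force: [1.0, -0.7, -0.8]
finger_gap: 0.0186
grip_force: 60.5
tcp [0.5271 0.3211 0.098 ] yaw_y -0.095 shift [-0.0017  0.0021  0.038 ] turn 0.002098806235875994 j6 2.08 t 5.83 gap 0.0186
```

```bash
python3 -m pendant '[[-1,-0.002,0.002,0.02,0],[-1,0,0,0.014,0],[-1,0,0,0.004,0],[-1,0,0,0,0]]';python3 -m pendant '[[-1,0,0,0.003,0],[-1,0,0,0,0]]'
```

```text
clock: 6.32
tcp_pos: [0.5301, 0.318, 0.0625]
orientation: [0.0, 0.741, 0.672, 0.0]
wrist_force: [-0.7, -0.5, 0.4]
finger_gap: 0.018
grip_force: 60.5
clock: 6.58
tcp_pos: [0.5303, 0.3181, 0.0598]
orientation: [0.0, 0.741, 0.672, 0.0]
wrist_force: [0.2, 0.4, 0.1]
finger_gap: 0.0182
grip_force: 60.5
```

```bash
python3 -m pendant '[[-1,0,0,0.002,0],[-1,0,0,0,0]]'|sed -n 2,4p;python3 -m pendant '[[-1,0,0,0.002,0],[-1,0,0,0,0]]'|sed -n 2,4p
```

```text
tcp_pos: [0.5299, 0.318, 0.0572]
orientation: [0.0, 0.741, 0.672, -0.0]
wrist_force: [-0.6, -1.0, 0.5]
tcp_pos: [0.5301, 0.3181, 0.0561]
orientation: [0.0, 0.741, 0.672, 0.0]
wrist_force: [-1.5, -0.4, 5.1]
```

```bash
python3 -m pendant '[[0.06,0,0,0,0],[0.06,0,0,0,0],[0.06,0,0,-0.01,0],[0.06,0,0,-0.05,0.1815],[0.06,0,0,-0.05,0.1815],[0.06,-0.0556,0.0206,0,0],[0.06,-0.0556,0.0206,0,0],[0.06,-0.0556,0.0206,0,0]]'|sed -n 2p;python3 -m pendant '[[0.06,-0.0556,0.0206,0,0],[0.06,-0.0556,0.0206,0,0],[0.06,-0.0556,0.0206,0,0],[0.06,-0.0556,0.0206,0,0],[0.06,-0.0556,0.0206,0,0],[0.06,-0.0556,0.0206,0,0],[0.06,-0.0556,0.0206,0,0],[0.06,-0.0556,0.0206,0,0]]'|sed -n 2p; python3 -c "
from h import *
im=env.read_camera('top')[:,:,::-1]; cv2.imwrite('pics/t1.png',im)
goto(.461,-.331,.102,-.46)"
```

```text
tcp_pos: [0.5113, 0.1397, 0.1663]
tcp_pos: [0.4612, -0.3328, 0.1662]
tcp [ 0.4609 -0.3403  0.1661] yaw_y -0.466 shift [ 0.0088 -0.0044  0.064 ] turn -0.005614117285511755 j6 1.26 t 9.12 gap 0.0452
```

```bash
python3 -m pendant '[[0.06,0.0085,-0.0044,0.03,0],[0.06,0,0,0.025,0],[0.06,0,0,0.009,0],[0.06,0,0,0,0],[-1,0,0,0,0],[-1,0,0,0,0],[-1,0,0,0,0],[-1,0,0,0,0]]';python3 -m pendant '[[-1,0,0,-0.03,0],[-1,0,0,-0.05,-0.185],[-1,0,0,0,-0.185],[-1,0.0594,-0.0087,0,0],[-1,0.0594,-0.0087,0,0],[-1,0.0594,-0.0087,0,0],[-1,0.0594,-0.0087,0,0],[-1,0.0594,-0.0087,0,0]]'|tail -2;python3 -m pendant '[[-1,0.0594,-0.0087,0,0],[-1,0.0594,-0.0087,0,0],[-1,0.0594,-0.0087,0,0],[-1,0.0594,-0.0087,0,0],[-1,0.0594,-0.0087,0,0],[-1,0.0594,-0.0087,0,0],[-1,0,0,0.04,0],[-1,0,0,0.04,0]]'; python3 -c "
from h import *
goto(.4295,.329,.058,-.097)"
```

```text
clock: 10.12
tcp_pos: [0.4622, -0.3217, 0.1029]
orientation: [0.001, 0.85, 0.527, 0.0]
wrist_force: [-0.7, 0.6, 5.8]
finger_gap: 0.0181
grip_force: 60.5
finger_gap: 0.0179
grip_force: 59.7
clock: 12.12
tcp_pos: [0.4248, 0.3398, 0.1008]
orientation: [0.0, 0.737, 0.675, 0.001]
wrist_force: [0.1, -0.5, -1.4]
finger_gap: 0.0178
grip_force: 59.7
tcp [0.4248 0.3398 0.1008] yaw_y -0.088 shift [-0.0103  0.0056  0.0428] turn 0.009382329126491395 j6 2.19 t 12.12 gap 0.0178
```

View pics/t1.png

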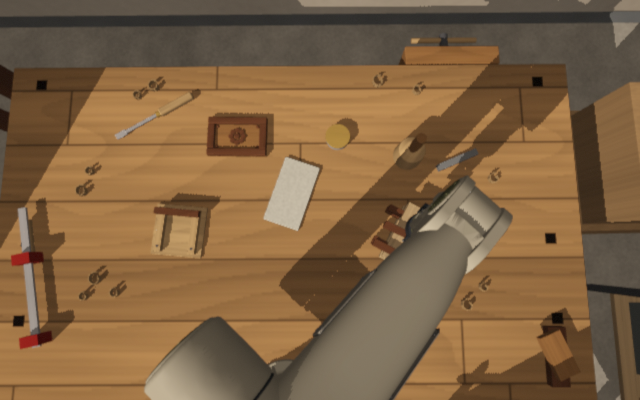

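```bash
python3 -m pendant '[[-1,0,0,0.03,0],[-1,0,0,0,0],[-1,0,0,0,0]]'; python3 -c "
from h import *
goto(.4295+.001,.329+.0095,.056,-.097)"
```

```text
clock: 12.5
tcp_pos: [0.4254, 0.3386, 0.0724]
orientation: [0.0, 0.738, 0.675, 0.001]
wrist_force: [0.4, -0.7, -0.1]
finger_gap: 0.0181
grip_force: 59.7
tcp [0.4254 0.3386 0.0724] yaw_y -0.09 shift [0.0003 0.0051 0.0164] turn 0.006924012311226635 j6 2.19 t 12.5 gap 0.0181
```

```bash
python3 -m pendant '[[-1,0,0.005,0.01,0.007],[-1,0,0,0.006,0],[-1,0,0,0,0]]'|sed -n 2,4p; python3 -m pendant '[[0.06,0,0,0,0],[0.06,0,0,0,0],[0.06,0,0,-0.01,0],[0.06,0,0,-0.05,0.1815],[0.06,0,0,-0.05,0.1815],[0.06,-0.0526,0.0244,0,0],[0.06,-0.0526,0.0244,0,0],[0.06,-0.0526,0.0244,0,0]]'|sed -n 2p;python3 -m pendant '[[0.06,-0.0526,0.0244,0,0],[0.06,-0.0526,0.0244,0,0],[0.06,-0.0526,0.0244,0,0],[0.06,-0.0526,0.0244,0,0],[0.06,-0.0526,0.0244,0,0],[0.06,-0.0526,0.0244,0,0],[0.06,-0.0526,0.0244,0,0],[0.06,-0.0526,0.0244,0,0]]'|sed -n 2p;python3 -m pendant '[[0.06,0,0,0.03,0],[0.06,0,0,0,0],[0.06,0,0,0,0]]'|sed -n 2p; python3 -c "
from h import *
im=env.read_camera('top')[:,:,::-1]; b=bird(im,'top',.05,.4793,.3241,.2,2)
e=env.read_camera('side')[:,:,::-1]; cv2.imwrite('pics/s2.png',np.hstack([b,cv2.resize(e[220:340,200:320],(400,400))]))
goto(.4145,-.299,.102,-.463)"
```

```text
tcp_pos: [0.4311, 0.3382, 0.0569]
orientation: [0.001, 0.741, 0.672, 0.001]
wrist_force: [0.1, -1.2, 8.9]
tcp_pos: [0.4252, 0.1626, 0.1661]
tcp_pos: [0.4131, -0.3018, 0.166]
tcp_pos: [0.4134, -0.2993, 0.136]
tcp [ 0.414  -0.2995  0.1366] yaw_y -0.459 shift [0.0007 0.0002 0.0346] turn 0.004307752257886488 j6 1.25 t 15.35 gap 0.0454
```

View pics/s2.png

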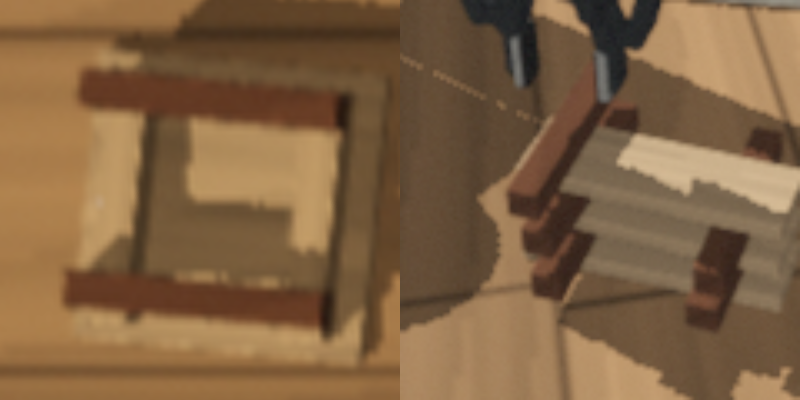

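```bash
python3 -m pendant '[[0.06,0.0007,0,0.025,0.004],[0.06,0,0,0.009,0],[0.06,0,0,0,0],[-1,0,0,0,0],[-1,0,0,0,0],[-1,0,0,0,0],[-1,0,0,0,0]]';python3 -m pendant '[[-1,0,0,-0.03,0],[-1,0,0,-0.05,-0.176],[-1,0,0,0,-0.176],[-1,0,0,0,-0.176],[-1,0,0,0,-0.176],[-1,0,0,0,-0.176],[-1,0,0,0,-0.176],[-1,0,0,0,-0.176]]'|tail -2;python3 -m pendant '[[-1,0,0,0,-0.176],[-1,0,0,0,-0.176],[-1,0,0,0,-0.176],[-1,0,0,0,-0.177],[-1,0,0.0615,0,0],[-1,0,0.0615,0,0],[-1,0,0.0615,0,0],[-1,0,0.0615,0,0]]'|tail -2;python3 -m pendant '[[-1,0,0.0615,0,0],[-1,0,0.0615,0,0],[-1,0,0.0615,0,0],[-1,0,0.0615,0,0],[-1,0,0.0615,0,0],[-1,0,0.0615,0,0],[-1,0,0.0615,0,0],[-1,0,0,0.04,0]]'|tail -2;python3 -m pendant '[[-1,0,0,0.03,0],[-1,0,0,0,0],[-1,0,0,0,0]]'; python3 -c "
from h import *
goto(.4842,.3739,.077,1.474)"
```

```text
clock: 16.23
tcp_pos: [0.4143, -0.2997, 0.1024]
orientation: [0.001, 0.851, 0.526, 0.0]
wrist_force: [-0.8, 0.0, 7.1]
finger_gap: 0.018
grip_force: 60.3
finger_gap: 0.0182
grip_force: 59.6
finger_gap: 0.0183
grip_force: 59.6
finger_gap: 0.0181
grip_force: 59.6
clock: 19.6
tcp_pos: [0.4803, 0.3742, 0.1123]
orientation: [0.0, 0.049, 0.999, 0.0]
wrist_force: [-0.0, -0.0, -0.3]
finger_gap: 0.0183
grip_force: 59.6
tcp [0.4803 0.3742 0.1123] yaw_y 1.473 shift [-0.0039  0.0001  0.0353] turn -0.0013331786650883082 j6 0.63 t 19.6 gap 0.0183
```

```bash
python3 -m pendant '[[-1,-0.004,0,0.025,0],[-1,0,0,0.009,0],[-1,0,0,0.002,0],[-1,0,0,0,0]]'|sed -n 2,4p; python3 -m pendant '[[0.06,0,0,0,0],[0.06,0,0,0,0],[0.06,0,0,-0.01,0],[0.06,0,0,-0.05,0],[1,0,0,-0.06,0],[1,0,-0.05,0,0]]'|sed -n 2p; python3 -c "
from h import *
im=env.read_camera('top')[:,:,::-1]; cv2.imwrite('pics/t2f.png',im); b=bird(im,'top',.076,.4622,-.33195,.26,3); cv2.imwrite('pics/t2.png',b[90:-90,90:-90])
goto(.4745,.2744,.077,1.474)"
```

```text
tcp_pos: [0.4842, 0.3739, 0.0765]
orientation: [0.001, 0.049, 0.999, 0.0]
wrist_force: [-0.3, -0.1, -1.2]
tcp_pos: [0.483, 0.3274, 0.2023]
tcp [0.4793 0.32   0.1989] yaw_y 1.472 shift [ 0.0008 -0.0457  0.122 ] turn -0.0016029164274649066 j6 0.55 t 20.9 gap 0.0847
```

View pics/t2.png

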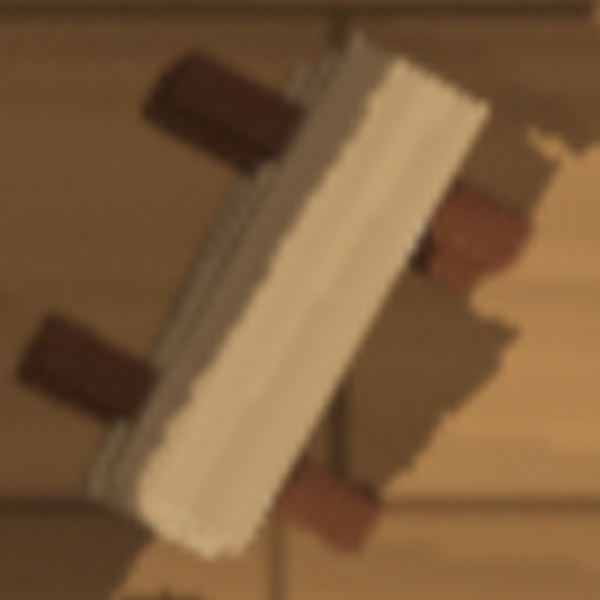

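```bash
python3 -m pendant '[[1,0,0,0,0.137],[1,0,0,0,0.137],[1,0,0,0,0.136],[1,-0.0278,-0.0528,0,0],[1,-0.0278,-0.0528,0,0],[1,-0.0278,-0.0528,0,0],[1,-0.0278,-0.0528,0,0],[1,-0.0278,-0.0528,0,0]]'|sed -n 2p;python3 -m pendant '[[1,-0.0278,-0.0528,0,0],[1,-0.0278,-0.0528,0,0],[1,-0.0278,-0.0528,0,0],[1,-0.0278,-0.0528,0,0],[1,-0.0278,-0.0528,0,0],[1,-0.0278,-0.0528,0,0],[1,0,0,0.05,0],[1,0,0,0,0]]'|sed -n 2p; python3 -c "
from h import *
goto(.4639,-.3323,.088,1.062)"
```

```text
tcp_pos: [0.4716, 0.024, 0.1959]
tcp_pos: [0.4609, -0.3306, 0.142]
tcp [ 0.4609 -0.3306  0.142 ] yaw_y 1.061 shift [-0.0039 -0.0001  0.0539] turn -0.0006229201420109298 j6 -0.25 t 22.9 gap 0.0856
```

```bash
python3 -m pendant '[[1,-0.004,0,0.03,0],[1,0,0,0.018,0],[1,0,0,0.006,0],[1,0,0,0,0],[-1,0,0,0,0],[-1,0,0,0,0],[-1,0,0,0,0],[-1,0,0,0,0]]' 60;python3 -m pendant '[[-1,0,0,-0.02,0],[-1,0,0,-0.06,-0.172],[-1,-0.002,0.0574,0,0],[-1,-0.002,0.0574,0,0],[-1,-0.002,0.0574,0,0],[-1,-0.002,0.0574,0,0],[-1,-0.002,0.0574,0,0],[-1,-0.002,0.0574,0,0]]'|tail -2;python3 -m pendant '[[-1,0,0,0.04,0],[-1,0,0,0.04,0],[-1,0,0,0.02,0],[-1,0,0,0,0]]'; python3 -c "
from h import *
goto(.5887,-.0109,.036,1.234)"
```

```text
clock: 23.9
tcp_pos: [0.4701, -0.331, 0.0952]
orientation: [0.003, 0.25, 0.968, 0.004]
wrist_force: [4.8, 21.1, 29.0]
finger_gap: 0.0122
grip_force: 13.3
finger_gap: 0.0001
grip_force: 0.0
clock: 25.4
tcp_pos: [0.5903, -0.0127, 0.0695]
orientation: [-0.002, 0.167, 0.986, -0.0]
wrist_force: [-0.8, -0.2, 0.3]
finger_gap: 0.0002
grip_force: 0.0
tcp [ 0.5903 -0.0127  0.0695] yaw_y 1.235 shift [0.002  0.0012 0.0335] turn 0.0010409028281177513 j6 0.18 t 25.4 gap 0.0002
```

```bash
python3 -m pendant '[[1,0,0,-0.06,0],[1,0,0.05,-0.05,0],[1,0,0.05,0,0],[1,0,0,0,0]]'|sed -n 2p; python3 -c "
from h import *
im=env.read_camera('top')[:,:,::-1]; cv2.imwrite('pics/t3f.png',im); b=bird(im,'top',.076,.4622,-.33195,.26,3); b=b[90:-90,90:-90]
e=env.read_camera('side')[:,:,::-1]; cv2.imwrite('pics/t3.png',cv2.resize(np.hstack([b,cv2.resize(e[210:350,210:350],(600,600))]),(800,400)))"
```

```text
tcp_pos: [0.6247, 0.0787, 0.1781]
```

View pics/t3.png

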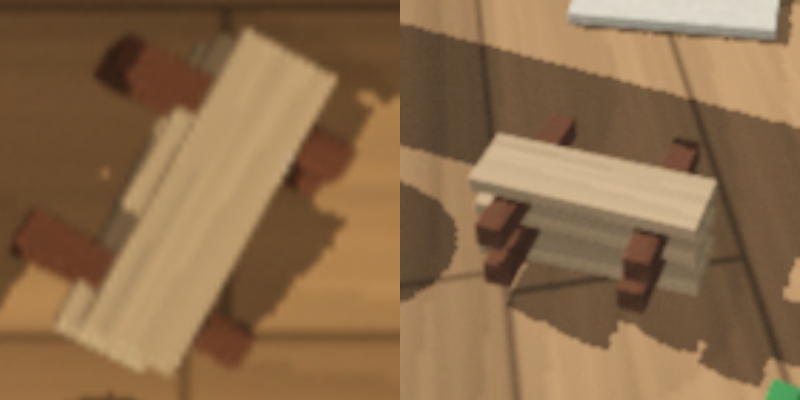

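```bash
python3 -m pendant '[[1,0,0,0,0.168],[1,-0.0083,-0.0615,0,0],[1,-0.0083,-0.0615,0,0],[1,-0.0083,-0.0615,0,0],[1,-0.0083,-0.0615,0,0],[1,-0.0083,-0.0615,0,0],[1,-0.0083,-0.0615,0,0],[1,-0.0083,-0.0615,0,0]]'|sed -n 2p;python3 -m pendant '[[1,0,0,0.05,0],[1,0,0,0,0],[1,0,0,0,0]]'|sed -n 2p; python3 -c "
from h import *
goto(.4622,-.3372,.077,1.067)"
```

```text
tcp_pos: [0.4638, -0.3317, 0.1759]
tcp_pos: [0.4658, -0.3291, 0.1265]
tcp [ 0.4658 -0.3291  0.1265] yaw_y 1.067 shift [-0.0008 -0.0088  0.0495] turn -0.0002084743177199755 j6 -0.25 t 27.38 gap 0.0855
```

```bash
python3 -m pendant '[[1,-0.001,-0.009,0.025,0],[1,0,0,0.018,0],[1,0,0,0.0065,0],[1,0,0,0,0],[-1,0,0,0,0],[-1,0,0,0,0],[-1,0,0,0,0]]' 50;python3 -m pendant '[[-1,0,0,-0.01,0],[-1,0,0,-0.04,0],[-1,0,0,-0.03,0],[-1,0,0,0,0]]'; python3 -c "
from h import *
goto(.5887,-.0109,.036,1.234)"
```

```text
clock: 28.25
tcp_pos: [0.4633, -0.338, 0.0773]
orientation: [0.001, 0.249, 0.968, -0.001]
wrist_force: [-0.6, 0.9, 6.2]
finger_gap: 0.0504
grip_force: 52.8
clock: 28.75
tcp_pos: [0.4638, -0.3388, 0.159]
orientation: [0.002, 0.249, 0.968, -0.001]
wrist_force: [-0.0, -0.4, -0.7]
finger_gap: 0.0505
grip_force: 52.3
tcp [ 0.4638 -0.3388  0.159 ] yaw_y 1.067 shift [0.0496 0.3476 0.1222] turn -0.16704946947722066 j6 -0.27 t 28.75 gap 0.0505
```

```bash
python3 -m pendant '[[-1,0,0,0,-0.167],[-1,-0.0016,0.0585,0,0],[-1,-0.0016,0.0585,0,0],[-1,-0.0016,0.0585,0,0],[-1,-0.0016,0.0585,0,0],[-1,-0.0016,0.0585,0,0],[-1,-0.0016,0.0585,0,0],[-1,0,0,0.04,0]]'|tail -2;python3 -m pendant '[[-1,0,0,0.04,0],[-1,0,0,0.03,0],[-1,0,0,0,0],[-1,0,0,0,0]]'; python3 -c "
from h import *
goto(.5887,-.0109,.026,1.234)"
```

```text
finger_gap: 0.0508
grip_force: 52.4
clock: 30.25
tcp_pos: [0.5878, -0.0095, 0.0464]
orientation: [0.0, 0.168, 0.986, -0.0]
wrist_force: [0.6, -0.1, 0.3]
finger_gap: 0.0511
grip_force: 52.4
tcp [ 0.5878 -0.0095  0.0464] yaw_y 1.234 shift [-0.0013 -0.001   0.0204] turn -0.00012203754976791714 j6 0.18 t 30.25 gap 0.0511
```

```bash
python3 -m pendant '[[-1,-0.001,-0.001,0.012,0],[-1,0,0,0.006,0],[-1,0,0,0.0025,0],[-1,0,0,0,0]]'|sed -n 2,4p; python3 -m pendant '[[1,0,0,0,0],[1,0,0,0,0],[1,0,0,-0.02,0],[1,0,0,-0.06,0],[1,0,0.05,-0.05,0],[1,0,0.06,0,0],[1,0,0.06,0,0],[1,0,0,0,0]]'|sed -n 2p; cat > look.py <<'E'
from h import *
import sys
n,z=sys.argv[1],float(sys.argv[2])
im=env.read_camera('top')[:,:,::-1]; b=bird(im,'top',z,.4622,-.33195,.2,2)
k=bird(im,'top',.024 if len(sys.argv)<4 else float(sys.argv[3]),.5887,-.0109,.2,2)
cv2.imwrite('pics/'+n,np.hstack([b,k]))
E
python3 look.py t4.png .064
```

```text
tcp_pos: [0.5881, -0.0108, 0.026]
orientation: [0.0, 0.168, 0.986, -0.0]
wrist_force: [-1.9, -0.4, 4.0]
tcp_pos: [0.6433, 0.1485, 0.1493]
```

View pics/t4.png

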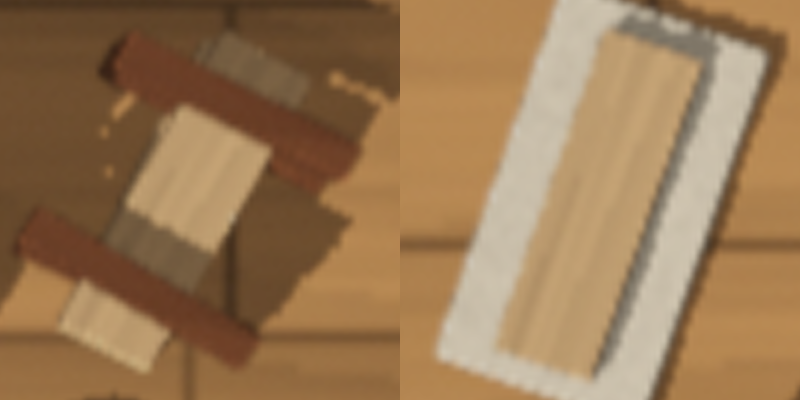

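```bash
python3 -m pendant '[[0.06,0,0,0,0.187],[0.06,0,0,0,0.187],[0.06,0,0,0,0.187],[0.06,0,0,0,0.187],[0.06,0,0,0,0.187],[0.06,0,0,0,0.187],[0.06,0,0,0,0.187],[0.06,0,0,0,0.187]]' 60|sed -n 2p;python3 -m pendant '[[0.06,0,0,0,0.187],[0.06,0,0,0,0]]'|sed -n 2p; python3 -c "
from h import *
goto(.5102,-.3495,.12,-.451)"
```

```text
tcp_pos: [0.6421, 0.1426, 0.1495]
tcp_pos: [0.6421, 0.1429, 0.1495]
tcp [0.6421 0.1429 0.1495] yaw_y -0.449 shift [-0.5008  0.0947  0.0298] turn 0.0023453690523076443 j6 2.12 t 33.05 gap 0.0451
```

```bash
python3 -m pendant '[[0.06,-0.0556,0.0105,0,0],[0.06,-0.0556,0.0105,0,0],[0.06,-0.0556,0.0105,0,0],[0.06,-0.0556,0.0105,0,0],[0.06,-0.0556,0.0105,0,0],[0.06,-0.0556,0.0105,0,0],[0.06,-0.0556,0.0105,0,0],[0.06,-0.0556,0.0105,0,0]]'|sed -n 2p;python3 -m pendant '[[0.06,-0.0556,0.0105,0,0],[0.06,0,0,0.03,0],[0.06,0,0,0,0],[0.06,0,0,0,0]]'|sed -n 2p; python3 -c "
from h import *
goto(.5102,-.3495,.064,-.451)"
```

```text
tcp_pos: [0.5238, -0.2951, 0.1498]
tcp_pos: [0.5102, -0.3472, 0.1202]
tcp [ 0.5102 -0.3472  0.1202] yaw_y -0.447 shift [-0.0021  0.001   0.0562] turn 0.003750814098425481 j6 1.29 t 34.55 gap 0.0458
```

```bash
python3 -m pendant '[[0.06,-0.002,0.001,0.03,0],[0.06,0,0,0.02,0],[0.06,0,0,0.006,0],[0.06,0,0,0,0],[-1,0,0,0,0],[-1,0,0,0,0],[-1,0,0,0,0],[-1,0,0,0,0]]';python3 -m pendant '[[-1,0,0,-0.05,0],[-1,0,0,-0.05,-0.175],[-1,0,0,0,-0.175],[-1,0,0,0,-0.175],[-1,0,0,0,-0.175],[-1,0,0,0,-0.175],[-1,0,0,0,-0.175],[-1,0,0,0,-0.175]]'|tail -2;python3 -m pendant '[[-1,0,0,0,-0.175],[-1,0,0,0,-0.175],[-1,0,0,0,-0.175],[-1,0,0,0,-0.175],[-1,0.0087,0.0561,0,0],[-1,0.0087,0.0561,0,0],[-1,0.0087,0.0561,0,0],[-1,0.0087,0.0561,0,0]]'|tail -2;python3 -m pendant '[[-1,0.0087,0.0561,0,0],[-1,0.0087,0.0561,0,0],[-1,0.0087,0.0561,0,0],[-1,0.0087,0.0561,0,0],[-1,0.0087,0.0561,0,0],[-1,0.0087,0.0561,0,0],[-1,0.0087,0.0561,0,0],[-1,0,0,0.04,0]]'|tail -2;python3 -m pendant '[[-1,0,0,0.02,0],[-1,0,0,0,0],[-1,0,0,0,0]]'; python3 -c "
from h import *
goto(.4745,.2744,.071,1.474)"
```

```text
clock: 35.55
tcp_pos: [0.5113, -0.3504, 0.0653]
orientation: [0.001, 0.847, 0.532, 0.001]
wrist_force: [0.4, 1.0, 6.4]
finger_gap: 0.0183
grip_force: 59.2
finger_gap: 0.0186
grip_force: 58.7
finger_gap: 0.0187
grip_force: 58.7
finger_gap: 0.0187
grip_force: 58.8
clock: 38.92
tcp_pos: [0.4742, 0.2737, 0.1045]
orientation: [0.001, 0.048, 0.999, 0.0]
wrist_force: [0.6, 0.2, 0.6]
finger_gap: 0.0187
grip_force: 58.8
tcp [0.4742 0.2737 0.1045] yaw_y 1.476 shift [-0.0002  0.0007  0.0335] turn 0.0016672181482484394 j6 0.47 t 38.92 gap 0.0187
```

```bash
python3 -m pendant '[[-1,0,0.0007,0.02,0],[-1,0,0,0.01,0],[-1,0,0,0.0035,0],[-1,0,0,0,0]]'|sed -n 2,4p; python3 -m pendant '[[0.06,0,0,0,0],[0.06,0,0,0,0],[0.06,0,0,-0.03,0],[0.06,0,0,-0.06,0.1813],[0.06,0,0,0,0.1813],[0.06,0,0,0,0.1813],[0.06,0,0,0,0.1813],[0.06,0,0,0,0.1813]]'|sed -n 2p;python3 -m pendant '[[0.06,0,0,0,0.1813],[0.06,0,0,0,0.1813],[0.06,0,0,0,0.1813],[0.06,0,0,0,0.1813],[0.06,0,0,0,0.1813],[0.06,0,0,0,0.1813],[0.06,-0.0527,0.02375,0,0],[0.06,-0.0527,0.02375,0,0]]'|sed -n 2p;python3 -m pendant '[[0.06,-0.0527,0.02375,0,0],[0.06,-0.0527,0.02375,0,0],[0.06,-0.0527,0.02375,0,0],[0.06,-0.0527,0.02375,0,0],[0.06,-0.0527,0.02375,0,0],[0.06,-0.0527,0.02375,0,0],[0.06,-0.0527,0.02375,0,0],[0.06,-0.0527,0.02375,0,0]]'|sed -n 2p;python3 -m pendant '[[0.06,0,0,0.04,0],[0.06,0,0,0,0],[0.06,0,0,0,0]]'|sed -n 2p; python3 -c "
from h import *
goto(.4187,-.301,.064,-.52)
im=env.read_camera('top')[:,:,::-1]; cv2.imwrite('pics/st5.png',bird(im,'top',.07,.4793,.3241,.2,2))"
```

```text
tcp_pos: [0.474, 0.2743, 0.0713]
orientation: [0.001, 0.048, 0.999, 0.0]
wrist_force: [-2.3, -0.5, 4.1]
tcp_pos: [0.4737, 0.2744, 0.1602]
tcp_pos: [0.4626, 0.1586, 0.16]
tcp_pos: [0.4185, -0.3031, 0.1604]
tcp_pos: [0.419, -0.3006, 0.1208]
tcp [ 0.419  -0.3006  0.1208] yaw_y -0.518 shift [-0.0005 -0.      0.0568] turn 0.002469126590386228 j6 1.31 t 42.8 gap 0.0455
```

View pics/st5.png

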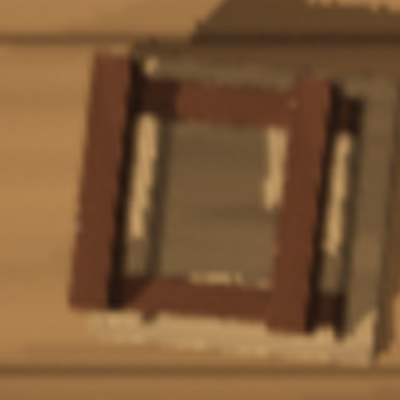

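```bash
python3 -m pendant '[[0.06,0,0,0.03,0],[0.06,0,0,0.02,0],[0.06,0,0,0.007,0],[0.06,0,0,0,0],[-1,0,0,0,0],[-1,0,0,0,0],[-1,0,0,0,0],[-1,0,0,0,0]]';python3 -m pendant '[[-1,0,0,-0.05,0],[-1,0,0,-0.06,-0.141],[-1,0,0,0,-0.141],[-1,0,0,0,-0.141],[-1,0.0571,0.0045,0,0],[-1,0.0571,0.0045,0,0],[-1,0.0571,0.0045,0,0],[-1,0.0571,0.0045,0,0]]'|tail -2;python3 -m pendant '[[-1,0.0571,0.0045,0,0],[-1,0.0571,0.0045,0,0],[-1,0.0571,0.0045,0,0],[-1,0.0571,0.0045,0,0],[-1,0.0571,0.0045,0,0],[-1,0.0571,0.0045,0,0],[-1,0.0571,0.0045,0,0],[-1,0,0,0.03,0]]'|tail -2;python3 -m pendant '[[-1,0,0,0.02,0],[-1,0,0,0,0],[-1,0,0,0,0]]'; python3 -c "
from h import *
goto(.529,.3192,.091,-.097)"
```

```text
clock: 43.85
tcp_pos: [0.4197, -0.3018, 0.0646]
orientation: [0.001, 0.865, 0.502, 0.0]
wrist_force: [0.0, 1.1, 6.2]
finger_gap: 0.0186
grip_force: 59.5
finger_gap: 0.0186
grip_force: 58.7
finger_gap: 0.0185
grip_force: 58.8
clock: 46.22
tcp_pos: [0.5284, 0.3194, 0.124]
orientation: [0.0, 0.74, 0.672, 0.0]
wrist_force: [0.2, -0.5, -0.2]
finger_gap: 0.019
grip_force: 58.8
tcp [0.5284 0.3194 0.124 ] yaw_y -0.096 shift [-0.0002  0.0006  0.033 ] turn 0.001348464415896311 j6 2.08 t 46.23 gap 0.019
```

```bash
python3 -m pendant '[[-1,0,0.0006,0.02,0],[-1,0,0,0.01,0],[-1,0,0,0.003,0],[-1,0,0,0,0]]'|sed -n 2,4p; python3 -m pendant '[[0.06,0,0,0,0],[0.06,0,0,0,0],[0.06,0,0,-0.03,0],[0.06,0,0,-0.06,0],[1,0,0,-0.03,0],[1,0,0,0,0]]'|sed -n 2p; python3 look.py t6.png .044; python3 -c "
from h import *
goto(.4622,-.332,.05,1.067)"
```

```text
tcp_pos: [0.5289, 0.3194, 0.0909]
orientation: [0.0, 0.74, 0.673, 0.0]
wrist_force: [-0.9, 0.2, -0.5]
tcp_pos: [0.5303, 0.3202, 0.2138]
tcp [0.5293 0.3198 0.2115] yaw_y -0.095 shift [-0.6554 -0.0052  0.1606] turn -1.162201737042027 j6 2.08 t 47.52 gap 0.0851
```

View pics/t6.png

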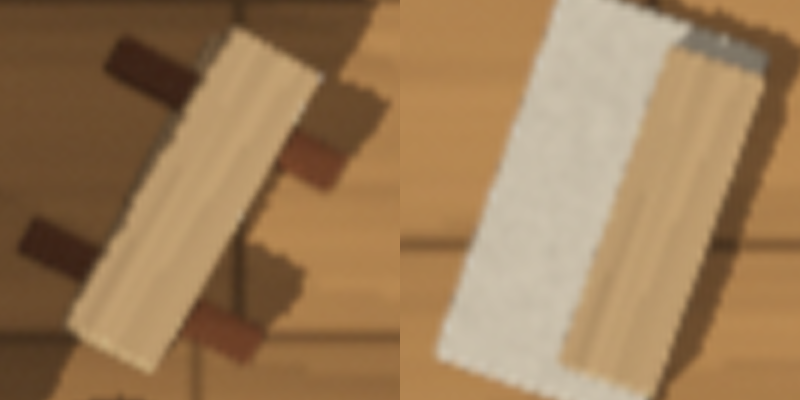

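```bash
python3 -m pendant '[[1,0,0,0,-0.166],[1,0,0,0,-0.166],[1,0,0,0,-0.166],[1,0,0,0,-0.166],[1,0,0,0,-0.166],[1,0,0,0,-0.166],[1,0,0,0,-0.166],[1,0,0,0,-0.168]]' 50|sed -n 2p; python3 -m pendant '[[1,-0.0276,-0.0542,0,0],[1,-0.0276,-0.0542,0,0],[1,-0.0276,-0.0542,0,0],[1,-0.0276,-0.0542,0,0],[1,-0.0276,-0.0542,0.05,0],[1,-0.0276,-0.0542,0.05,0],[1,0,0,0.03,0],[1,0,0,0,0]]'|sed -n 2p;  python3 -c "
from h import *
goto(.5782,-.0419,.026,1.235)"
```

```text
tcp_pos: [0.5276, 0.319, 0.208]
tcp_pos: [0.5707, -0.0176, 0.0967]
tcp [ 0.5707 -0.0176  0.0967] yaw_y 1.233 shift [-0.0157 -0.0204  0.0706] turn -0.001791457111090189 j6 0.17 t 49.52 gap 0.0857
```

```bash
python3 -m pendant '[[1,-0.0157,-0.0204,0.02,0],[1,0,0,0.03,0],[1,0,0,0.015,0],[1,0,0,0.0055,0],[1,0,0,0,0],[-1,0,0,0,0],[-1,0,0,0,0],[-1,0,0,0,0]]';python3 -m pendant '[[-1,0,0,-0.01,0],[-1,0,0.0165,0,0],[-1,0,0.0165,0,0],[-1,0,0,0,0],[-1,0,0,0,0]]'; python3 -c "
from h import *
goto(.5887,-.0109,.026,1.234)"
```

```text
clock: 50.52
tcp_pos: [0.5832, -0.0419, 0.0316]
orientation: [0.001, 0.167, 0.986, -0.0]
wrist_force: [-0.6, 0.7, 5.3]
finger_gap: 0.05
grip_force: 52.2
clock: 51.15
tcp_pos: [0.593, -0.0102, 0.0399]
orientation: [-0.0, 0.167, 0.986, -0.0]
wrist_force: [0.4, -0.5, -0.4]
finger_gap: 0.0503
grip_force: 52.2
tcp [ 0.593  -0.0102  0.0399] yaw_y 1.236 shift [ 0.0038 -0.0021  0.0139] turn 0.0015918629656197503 j6 0.18 t 51.15 gap 0.0503
```

```bash
python3 -m pendant '[[-1,0,0,0.006,0],[-1,0,0,0.003,0],[-1,0,0,0,0]]'|sed -n 2,4p;python3 -m pendant '[[1,0,0,0,0],[1,0,0,0,0],[1,0,0,-0.03,0],[1,0,0,-0.06,0.085],[1,0,0,-0.02,0.086],[1,0,0,0,0]]'|sed -n 2p; python3 -c "
from h import *
im=env.read_camera('top')[:,:,::-1]; b=bird(im,'top',.024,.5887,-.0109,.2,2); cv2.imwrite('pics/t7.png',b)
goto(.4622,-.3295,.045,1.063)"
```

```text
tcp_pos: [0.5928, -0.0109, 0.0316]
orientation: [-0.0, 0.168, 0.986, -0.0]
wrist_force: [-2.5, 1.2, 4.9]
tcp_pos: [0.5947, -0.0109, 0.1432]
tcp [ 0.5935 -0.0108  0.1414] yaw_y 1.065 shift [-0.0394 -0.3425  0.0963] turn 0.0021492588021645442 j6 0.35 t 52.33 gap 0.0852
```

```bash
python3 -m pendant '[[1,-0.0066,-0.0571,0,0],[1,-0.0066,-0.0571,0,0],[1,-0.0066,-0.0571,0,0],[1,-0.0066,-0.0571,0,0],[1,-0.0066,-0.0571,0,0],[1,-0.0066,-0.0571,0,0],[1,0,0,0.03,0],[1,0,0,0,0]]'|sed -n 2p;python3 -m pendant '[[1,0,0,0.03,0],[1,0,0,0,0]]'|sed -n 2p; python3 -c "
from h import *
goto(.4622,-.3295,.045,1.063)"
```

```text
tcp_pos: [0.4585, -0.3279, 0.1072]
tcp_pos: [0.4601, -0.327, 0.0792]
tcp [ 0.4601 -0.327   0.0792] yaw_y 1.066 shift [-0.0033 -0.0012  0.0342] turn 0.002602370703126633 j6 -0.25 t 53.58 gap 0.0854
```

```bash
python3 -m pendant '[[1,-0.0033,-0.0012,0.018,0],[1,0,0,0.011,0],[1,0,0,0.005,0],[1,0,0,0,0],[-1,0,0,0,0],[-1,0,0,0,0],[-1,0,0,0,0]]';python3 -m pendant '[[-1,0,0,-0.03,0],[-1,0,0,-0.05,-0.171],[-1,0,0,-0.02,0],[-1,0,0,0,0]]'|tail -2; python3 -c "
from h import *
goto(.5887,-.0109,.1,1.234)"
```

```text
clock: 54.45
tcp_pos: [0.4642, -0.3325, 0.0482]
orientation: [0.001, 0.251, 0.968, -0.0]
wrist_force: [-0.5, 0.3, 4.4]
finger_gap: 0.0509
grip_force: 52.4
finger_gap: 0.0506
grip_force: 52.2
tcp [ 0.4647 -0.3329  0.1491] yaw_y 1.235 shift [-0.0107  0.345   0.0486] turn 0.0005463449977336499 j6 -0.43 t 54.95 gap 0.0506
```

```bash
python3 -m pendant '[[-1,-0.0018,0.0575,0,0],[-1,-0.0018,0.0575,0,0],[-1,-0.0018,0.0575,0,0],[-1,-0.0018,0.0575,0,0],[-1,-0.0018,0.0575,0,0],[-1,-0.0018,0.0575,0,0],[-1,0,0,0.03,0],[-1,0,0,0.03,0]]'|tail -2;python3 -m pendant '[[-1,0,0,0.02,0],[-1,0,0,0,0],[-1,0,0,0,0]]'|tail -2; python3 -c "
from h import *
goto(.5887,-.0109,.042,1.234)"
```

```text
finger_gap: 0.0505
grip_force: 52.3
finger_gap: 0.0508
grip_force: 52.3
tcp [ 0.5876 -0.01    0.0671] yaw_y 1.234 shift [-0.0014 -0.0005  0.0251] turn 0.000497515445905039 j6 0.18 t 56.33 gap 0.0508
```

View pics/t7.png

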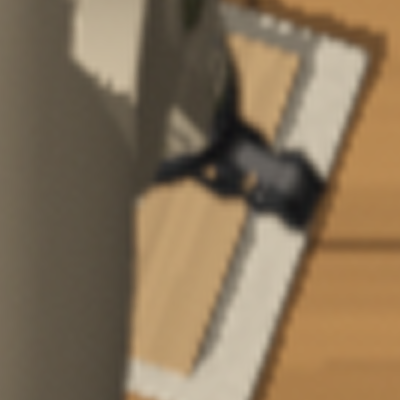

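```bash
python3 -m pendant '[[-1,-0.001,0,0.015,0],[-1,0,0,0.007,0],[-1,0,0,0.003,0],[-1,0,0,0,0]]'|sed -n 2,4p;python3 -m pendant '[[-1,0,0,0.003,0],[-1,0,0,0,0]]'|sed -n 2,4p
```

```text
tcp_pos: [0.5885, -0.0102, 0.0421]
orientation: [-0.0, 0.167, 0.986, -0.0]
wrist_force: [-0.4, -0.3, -0.3]
tcp_pos: [0.5892, -0.0103, 0.0403]
orientation: [0.001, 0.167, 0.986, -0.0]
wrist_force: [-1.7, 0.1, 3.8]
```

```bash
python3 -m pendant '[[1,0,0,0,0],[1,0,0,0,0],[1,0,0,-0.02,0],[1,0,0,-0.06,0],[1,0,0.05,-0.03,0],[0.06,0,0.06,0,0.18],[0.06,0,0,0,0.18],[0.06,0,0,0,0.18]]' 60|sed -n 2p;python3 -m pendant '[[0.06,0,0,0,0.187],[0.06,0,0,0,0.187],[0.06,0,0,0,0.187],[0.06,0,0,0,0.187],[0.06,0,0,0,0.187],[0.06,0,0,0,0.187]]'|sed -n 2p;python3 -c "
from h import *
im=env.read_camera('top')[:,:,::-1]; cv2.imwrite('pics/t8.png',im)
wal=lambda h,b:(b[:,:,2]>b[:,:,1]*1.45)&(h[:,:,2]<140)
for f in (wal,walnut):
    o,b,m=rects(im,.032,.4622,-.332,.2,f,300)
    print(o)
# spacers on slab, light wood, z .036
ply=lambda h,b:(h[:,:,1]>75)
print(rects(im,.036,.5887,-.0109,.16,lambda h,b:(h[:,:,1]>75),2000)[0])
b=bird(im,'top',.032,.4622,-.332,.2,2)
for p in((60,180),(250,150),(40,130),(200,200),(330,330),(250,345),(150,290)): print(p,b[p[1],p[0]])
goto(.5102,-.3495,.1,-.451)"
```

```text
tcp_pos: [0.625, 0.0949, 0.149]
tcp_pos: [0.6248, 0.0937, 0.149]
[(array([ 0.4173, -0.3044]), array([ 27., 134.], dtype=float32), np.float32(1.113)), (array([ 0.5078, -0.3472]), array([ 27., 132.], dtype=float32), np.float32(1.085))]
[(array([ 0.4997, -0.3609]), array([15., 44.], dtype=float32), np.float32(1.056)), (array([ 0.5309, -0.3008]), array([20., 26.], dtype=float32), np.float32(0.993))]
[(array([ 0.5742, -0.0676]), array([ 46., 130.], dtype=float32), np.float32(0.0)), (array([ 0.5874, -0.0102]), array([ 54., 171.], dtype=float32), np.float32(2.805)), (array([0.5927, 0.0424]), array([ 53., 152.], dtype=float32), np.float32(0.0))]
(60, 180) [ 43  74 105]
(250, 150) [ 91 132 166]
(40, 130) [ 47  77 108]
(200, 200) [113 158 191]
(330, 330) [ 61 105 146]
(250, 345) [ 39  64 109]
(150, 290) [ 38  61 105]
tcp [0.6248 0.0936 0.149 ] yaw_y -0.439 shift [-0.4498  0.0846  0.0491] turn 0.012031185277614487 j6 2.03 t 58.88 gap 0.0449
```

```bash
python3 -m pendant '[[0.06,0,0,0,0.047],[0.06,-0.0556,0.0132,0,0],[0.06,-0.0556,0.0132,0,0],[0.06,-0.0556,0.0132,0,0],[0.06,-0.0556,0.0132,0,0],[0.06,-0.0556,0.0132,0,0],[0.06,-0.0556,0.0132,0,0],[0.06,-0.0556,0.0132,0,0]]'|sed -n 2p;python3 -m pendant '[[0.06,-0.0556,0.0132,0,0],[0.06,0,0,0.05,0],[0.06,0,0,0.02,0],[0.06,0,0,0,0],[0.06,0,0,0,0]]'|sed -n 2p; python3 -c "
from h import *
goto(.5105,-.3487,.034,-.486)"
```

```text
tcp_pos: [0.5288, -0.2966, 0.1493]
tcp_pos: [0.5163, -0.3506, 0.0803]
tcp [ 0.5163 -0.3506  0.0803] yaw_y -0.473 shift [-0.0009 -0.0061  0.0463] turn 0.013023018582311696 j6 1.32 t 60.5 gap 0.0455
```

```bash
python3 -m pendant '[[0.06,-0.001,-0.006,0.025,0.013],[0.06,0,0,0.015,0],[0.06,0,0,0.006,0],[0.06,0,0,0,0],[-1,0,0,0,0],[-1,0,0,0,0],[-1,0,0,0,0],[-1,0,0,0,0]]';python3 -m pendant '[[-1,0,0,-0.05,0],[-1,0,0,-0.06,-0.13],[-1,0,0,-0.03,-0.13],[-1,0,0,0,-0.13],[-1,0.0555,-0.0122,0,0],[-1,0.0555,-0.0122,0,0],[-1,0.0555,-0.0122,0,0],[-1,0.0555,-0.0122,0,0]]'|tail -2;python3 -m pendant '[[-1,0.0555,-0.0122,0,0],[-1,0.0555,-0.0122,0,0],[-1,0.0555,-0.0122,0,0],[-1,0.0555,-0.0122,0,0],[-1,0.0555,-0.0122,0,0],[-1,0.0555,-0.0122,0,0],[-1,0.0555,-0.0122,0,0],[-1,0.0555,-0.0122,0,0]]'|tail -2;python3 -m pendant '[[-1,0,0,0.03,0],[-1,0,0,0.02,0],[-1,0,0,0,0],[-1,0,0,0,0]]'; python3 -c "
from h import *
goto(.4295,.329,.093,-.097)"
```

```text
clock: 61.5
tcp_pos: [0.5106, -0.349, 0.0343]
orientation: [0.001, 0.857, 0.516, 0.0]
wrist_force: [0.1, 0.4, 5.7]
finger_gap: 0.0182
grip_force: 61.4
finger_gap: 0.0182
grip_force: 60.6
finger_gap: 0.0181
grip_force: 60.6
clock: 64.0
tcp_pos: [0.4292, 0.3286, 0.1238]
orientation: [0.0, 0.741, 0.672, 0.0]
wrist_force: [-0.1, -0.7, -0.7]
finger_gap: 0.0179
grip_force: 60.7
tcp [0.4292 0.3286 0.1238] yaw_y -0.098 shift [0.0004 0.0003 0.0308] turn -0.0005997657988043859 j6 2.17 t 64.0 gap 0.0179
```

```bash
python3 -m pendant '[[-1,0,0,0.018,0],[-1,0,0,0.01,0],[-1,0,0,0.004,0],[-1,0,0,0,0]]'|sed -n 2,4p;python3 -m pendant '[[0.06,0,0,0,0],[0.06,0,0,0,0],[0.06,0,0,-0.03,0],[0.06,0,0,-0.04,0.18],[0.06,0,0,0,0.181],[0.06,-0.0521,0.0247,0,0],[0.06,-0.0521,0.0247,0,0],[0.06,-0.0521,0.0247,0,0]]'|sed -n 2p;python3 -m pendant '[[0.06,-0.0521,0.0247,0,0],[0.06,-0.0521,0.0247,0,0],[0.06,-0.0521,0.0247,0,0],[0.06,-0.0521,0.0247,0,0],[0.06,-0.0521,0.0247,0,0],[0.06,-0.0521,0.0247,0,0],[0.06,-0.0521,0.0247,0,0],[0.06,-0.0521,0.0247,0,0]]'|sed -n 2p;python3 -m pendant '[[0.06,0,0,0.05,0],[0.06,0,0,0.04,0],[0.06,0,0,0,0],[0.06,0,0,0,0]]'|sed -n 2p; python3 -c "
from h import *
goto(.42,-.3058,.034,-.458)"
```

```text
tcp_pos: [0.4292, 0.3286, 0.0923]
orientation: [0.0, 0.741, 0.672, 0.0]
wrist_force: [-1.5, -0.3, 4.8]
tcp_pos: [0.4262, 0.1543, 0.1613]
tcp_pos: [0.4188, -0.3076, 0.1614]
tcp_pos: [0.4197, -0.306, 0.0725]
tcp [ 0.4197 -0.306   0.0725] yaw_y -0.458 shift [0.0003 0.0001 0.0385] turn 6.41547938853293e-05 j6 1.24 t 67.0 gap 0.0455
```

```bash
python3 -c "
from h import *
im=env.read_camera('top')[:,:,::-1]; cv2.imwrite('pics/t9.png',im)
wal=lambda h,b:(b[:,:,2]>b[:,:,1]*1.45)&(h[:,:,2]<140)
o,b,m=rects(im,.09,.4793,.3241,.22,wal,300); print(o); cv2.imwrite('pics/m9.png',b)"
python3 -m pendant '[[0.06,0,0,0.02,0],[0.06,0,0,0.014,0],[0.06,0,0,0.0045,0],[0.06,0,0,0,0],[-1,0,0,0,0],[-1,0,0,0,0],[-1,0,0,0,0],[-1,0,0,0,0]]';python3 -m pendant '[[-1,0,0,-0.06,0],[-1,0,0,-0.06,-0.1756],[-1,0,0,-0.03,-0.1756],[-1,0,0,0,-0.1756],[-1,0,0,0,-0.1756],[-1,0,0,0,-0.1756],[-1,0,0,0,-0.1756],[-1,0,0,0,-0.1756]]'|tail -2;python3 -m pendant '[[-1,0,0,0,-0.1756],[-1,0,0,0,-0.1756],[-1,0,0,0,-0.1756],[-1,0,0,0,-0.1756],[-1,0,0.0583,0,0],[-1,0,0.0583,0,0],[-1,0,0.0583,0,0],[-1,0,0.0583,0,0]]'|tail -2;python3 -m pendant '[[-1,0,0.0583,0,0],[-1,0,0.0583,0,0],[-1,0,0.0583,0,0],[-1,0,0.0583,0,0],[-1,0,0.0583,0,0],[-1,0,0.0583,0,0],[-1,0,0,0.03,0],[-1,0,0,0,0]]'|tail -2;python3 -m pendant '[[-1,0,0,0,0]]'; python3 -c "
from h import *
goto(.4745,.2744,.113,1.474)"
```

```text
[(array([0.4814, 0.3145]), array([127., 147.], dtype=float32), np.float32(1.467))]
clock: 68.05
tcp_pos: [0.4195, -0.306, 0.0336]
orientation: [0.001, 0.849, 0.528, 0.0]
wrist_force: [-0.2, -0.1, 5.9]
finger_gap: 0.0186
grip_force: 59.7
finger_gap: 0.0188
grip_force: 59.0
finger_gap: 0.0187
grip_force: 59.1
finger_gap: 0.0181
grip_force: 59.1
clock: 71.18
tcp_pos: [0.4757, 0.2742, 0.1531]
orientation: [-0.0, 0.049, 0.999, -0.0]
wrist_force: [0.1, -0.0, -0.0]
finger_gap: 0.0185
grip_force: 59.1
tcp [0.4757 0.2742 0.1531] yaw_y 1.473 shift [0.0012 0.0001 0.0401] turn -0.0014550292059249958 j6 0.47 t 71.17 gap 0.0185
```

```bash
python3 -m pendant '[[-1,0.001,0,0.025,0],[-1,0,0,0.012,0],[-1,0,0,0.004,0],[-1,0,0,0,0]]'|sed -n 2,4p;python3 -m pendant '[[0.06,0,0,0,0],[0.06,0,0,0,0],[0.06,0,0,-0.03,0],[0.06,0,0,-0.06,0],[1,0,0,-0.02,0],[1,0,0,0,0]]'|sed -n 2p;python3 -c "
from h import *
im=env.read_camera('top')[:,:,::-1]; cv2.imwrite('pics/t10.png',im)
o=rects(im,.036,.5887,-.0109,.16,lambda h,b:(h[:,:,1]>75),2000)[0]; print(o)
for t in(130,150,100): print(t,rects(im,.012,.4622,-.33,.2,lambda h,b:(h[:,:,1]<t)&(h[:,:,2]>60),1500)[0])
b=bird(im,'top',.012,.4622,-.33,.2,2);h=cv2.cvtColor(b,cv2.COLOR_BGR2HSV)
for p in((200,200),(150,290),(280,100),(180,240),(40,200),(340,200),(330,330)): print(p,h[p[1],p[0]])
goto(.4622,-.33,.1,1.062)"
```

```text
tcp_pos: [0.4753, 0.2746, 0.1124]
orientation: [0.0, 0.049, 0.999, 0.0]
wrist_force: [-0.7, 1.0, 0.1]
tcp_pos: [0.476, 0.2754, 0.2239]
[(array([ 0.5742, -0.0676]), array([ 46., 130.], dtype=float32), np.float32(0.0)), (array([ 0.5875, -0.0102]), array([ 54., 171.], dtype=float32), np.float32(2.805)), (array([0.5929, 0.0426]), array([ 53., 152.], dtype=float32), np.float32(0.0))]
130 [(array([ 0.4617, -0.3284]), array([ 55., 173.], dtype=float32), np.float32(2.666))]
150 [(array([ 0.4624, -0.3298]), array([200., 200.], dtype=float32), np.float32(1.571))]
100 []
(200, 200) [ 17 116 119]
(150, 290) [ 16 112 118]
(280, 100) [ 16 115 115]
(180, 240) [ 16 114 119]
(40, 200) [ 15 147 104]
(340, 200) [ 16 140 175]
(330, 330) [ 15 142 147]
tcp [0.4751 0.275  0.2221] yaw_y 1.473 shift [-0.0458 -0.6034  0.1218] turn 0.4114140342503101 j6 0.48 t 72.47 gap 0.0849
```

```bash
python3 -m pendant '[[1,0,0,0,0.126],[1,0,0,0,0.126],[1,0,0,0,0.126],[1,-0.0265,-0.0543,0,0],[1,-0.0265,-0.0543,0,0],[1,-0.0265,-0.0543,0,0],[1,-0.0265,-0.0543,0,0],[1,-0.0265,-0.0543,0,0]]' 50|sed -n 2p;python3 -m pendant '[[1,-0.0265,-0.0543,0,0],[1,-0.0265,-0.0543,0,0],[1,-0.0265,-0.0543,0,0],[1,-0.0265,-0.0543,0,0],[1,-0.0265,-0.0543,0,0],[1,0,0,0.06,0],[1,0,0,0.05,0],[1,0,0,0,0]]'|sed -n 2p;python3 -m pendant '[[1,0,0,0.03,0],[1,0,0,0,0],[1,0,0,0,0]]'|sed -n 2p; python3 -c "
from h import *
goto(.462,-.329,.014,1.095)"
```

```text
tcp_pos: [0.467, -0.0288, 0.2199]
tcp_pos: [0.458, -0.326, 0.1061]
tcp_pos: [0.4626, -0.3297, 0.0836]
tcp [ 0.4626 -0.3297  0.0836] yaw_y 1.096 shift [0.001  0.0004 0.0696] turn 0.0006440371647369325 j6 -0.29 t 74.85 gap 0.0854
```

```bash
python3 -m pendant '[[1,0.001,0,0.03,0],[1,0,0,0.02,0],[1,0,0,0.011,0],[1,0,0,0.0055,0],[1,0,0,0,0],[-1,0,0,0,0],[-1,0,0,0,0],[-1,0,0,0,0]]';python3 -m pendant '[[-1,0,0,-0.04,0],[-1,0,0,-0.05,-0.139],[-1,0,0,-0.03,0],[-1,0,0,0,0]]'|tail -2; python3 -c "
from h import *
goto(.5887,-.0109,.1,1.234)"
```

```text
clock: 75.85
tcp_pos: [0.4615, -0.3293, 0.0163]
orientation: [0.001, 0.236, 0.972, -0.0]
wrist_force: [-1.4, -0.4, 6.4]
finger_gap: 0.0502
grip_force: 52.5
finger_gap: 0.0502
grip_force: 52.6
tcp [ 0.4623 -0.3301  0.138 ] yaw_y 1.234 shift [-0.0137  0.3431  0.0373] turn 0.000265599130383265 j6 -0.42 t 76.35 gap 0.0502
```

```bash
python3 -m pendant '[[-1,-0.0023,0.0572,0,0],[-1,-0.0023,0.0572,0,0],[-1,-0.0023,0.0572,0,0],[-1,-0.0023,0.0572,0,0],[-1,-0.0023,0.0572,0,0],[-1,-0.0023,0.0572,0,0],[-1,0,0,0.03,0],[-1,0,0,0.02,0]]'|tail -2;python3 -m pendant '[[-1,0,0,0,0],[-1,0,0,0,0]]'|tail -2; python3 -c "
from h import *
goto(.588,-.0106,.052,1.234)"
```

```text
finger_gap: 0.0502
grip_force: 52.6
finger_gap: 0.0502
grip_force: 52.6
tcp [ 0.5871 -0.0096  0.085 ] yaw_y 1.234 shift [-0.0012 -0.0006  0.033 ] turn -6.742241133084192e-05 j6 0.18 t 77.6 gap 0.0502
```

```bash
python3 -m pendant '[[-1,-0.001,0,0.018,0],[-1,0,0,0.01,0],[-1,0,0,0.005,0],[-1,0,0,0,0]]'|sed -n 2,4p;python3 -m pendant '[[1,0,0,0,0],[1,0,0,0,0],[1,0,0,-0.02,0],[1,0,0,-0.06,0],[1,0,-0.05,-0.05,0],[1,0,-0.06,0,0],[1,0,-0.06,0,0],[1,0,-0.06,0,0]]'|sed -n 2p;python3 -m pendant '[[1,0,-0.06,0,0],[1,0,-0.06,0,0],[1,0,0,0,0],[1,0,0,0,0]]'|sed -n 2p; python3 -c "
from h import *
im=env.read_camera('top')[:,:,::-1]; e=env.read_camera('side')[:,:,::-1]
a=bird(im,'top',.1,.4793,.3241,.2,2); k=bird(im,'top',.048,.5887,-.0109,.2,2)
print(rects(im,.048,.5887,-.0109,.16,lambda h,b:(h[:,:,1]>75),2000)[0])
cv2.imwrite('pics/end.png',np.vstack([cv2.resize(np.hstack([a,k]),(600,300)),cv2.resize(e[120:240,180:420],(600,300),interpolation=2)]))"
```

```text
tcp_pos: [0.5884, -0.0099, 0.0527]
orientation: [0.0, 0.168, 0.986, -0.0]
wrist_force: [0.3, -0.7, -0.8]
tcp_pos: [0.5137, -0.223, 0.1771]
tcp_pos: [0.4743, -0.3346, 0.1765]
[(array([ 0.5727, -0.0681]), array([ 45., 127.], dtype=float32), np.float32(0.0)), (array([ 0.5883, -0.0109]), array([ 55., 175.], dtype=float32), np.float32(2.807)), (array([0.5889, 0.0413]), array([ 56., 160.], dtype=float32), np.float32(0.0))]
```

View pics/end.png

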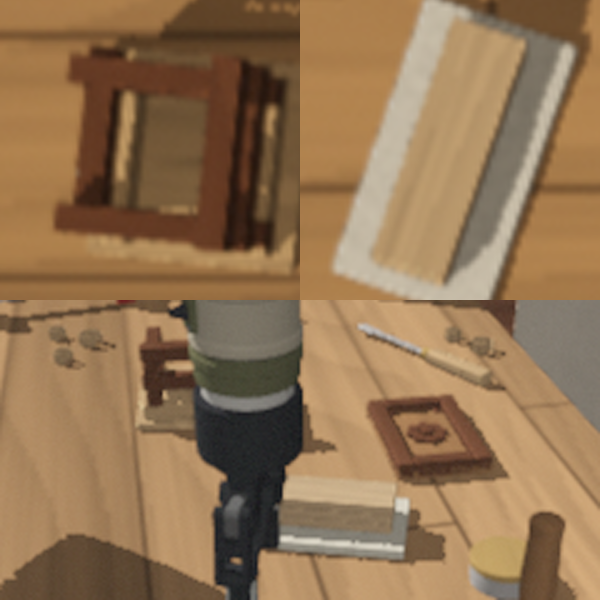

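The last picture shows the crib square in four layers, with the odd blank at one end (220,155). The boards lie piled mid-slab (450,155), and the bystanders are untouched.

```bash
python3 -c "
from workcell import env
print(env.hand_in())"
```

```text
the job is handed in; nothing more can be done
None
```

I handed the job in with all seven blanks cribbed in four crossed layers on the stand (the odd one at one end) and the three spacer boards piled flat mid-slab; the final pictures looked right, but `env.hand_in()` returned no verdict.

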